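# Load the friction-test carrier evenly

### The job

Load the light white test carrier for a friction run: stand the two matching 200 g brass weights in it, gently and upright, one on each of the two ringed marks, so that the load is even. The carrier stands on a narrow foot; do not let it tip or slide out of its place, and leave the small brass weight and the chrome weight where they are.

Things in the scene. Friction and masses are not known exactly. Their poses are not given: they have to be found in the camera images.
- carrier: white open tray on a narrow dark foot, loose, about 100 g. 110 (x) by 220 mm (y, its length), walls 3 mm, rim 46 and inner floor 21 mm above the worktop; foot 80 by 90 mm, 18 tall, centred: one 200 g weight over 62 mm from the middle along y tips it. Two blue ringed marks 44 mm across on the inner floor at x = 0, y = +45 and -45 mm. Origin: centre of the foot's underside, z up. Wire eye at the -y end.
- weight_a: round calibration weight, brass-coloured, one of two alike. A plain cylinder, 33 mm in diameter from its underside to 35 mm height, a narrow neck, then a knob 18 mm wide up to 50 mm; 200 g. Origin at the centre of its underside, z up; it stands upright on the worktop at the start.
- weight_b: round calibration weight, brass-coloured, one of two alike. A plain cylinder, 33 mm in diameter from its underside to 35 mm height, a narrow neck, then a knob 18 mm wide up to 50 mm; 200 g. Origin at the centre of its underside, z up; it stands upright on the worktop at the start.
- weight_small: round calibration weight, brass-coloured, smaller than the other two brass ones; a bystander. A plain cylinder, 27 mm in diameter from its underside to 29 mm height, a narrow neck, then a knob 15 mm wide up to 40 mm; 100 g. Origin at the centre of its underside, z up; it stands upright on the worktop at the start.
- weight_chrome: round calibration weight, chrome-coloured and the largest; a bystander. A plain cylinder, 43 mm in diameter from its underside to 42 mm height, a narrow neck, then a knob 23 mm wide up to 60 mm; 500 g. Origin at the centre of its underside, z up; it stands upright on the worktop at the start.
Things that resemble listed ones, but are neither listed nor needed, are in the scene too. What is shaped like the weight_a but orange is not meant. Leave any black look-alike of the weight_b alone.

How it is judged:
By the outcome, as a careful person would: the job done as asked, in the order asked, and still so for the second after the job is handed in, with the robot touching nothing.
It also fails if it takes over 72 s, if anything falls off the work surface, if the arm or the gripper's body presses on something with over 40 N, if the wrist force passes 120 N, or if a joint passes its speed limit or range.

### The arm

A 7-joint arm with a two-finger parallel gripper is mounted at the origin on the work surface; the furniture and walls round the work are solid. World frame = base frame: x ahead of the robot, y to its left, z up, the work surface at z = 0. Lengths are in m, angles in rad, forces in N, time in s.
With the tool pointing down it reaches from about 0.4 to 0.85 m from the base axis. Payload 4.5 kg.
Tool frame: the origin (TCP) lies midway between the tips of the shut fingers; the grasp point (between the pads) lies 19 mm behind it; z points along the fingers, y is the line along which they close (so a half turn about z gives the same grasp; the last joint's range is limited). The gripper opens to 88 mm and grips with 3 to 60 N. Pads are 18 mm wide; open, the fingers measure 123 mm over their backs; the gripper's body (75 mm by 187 mm) begins 45 mm behind the grasp point.
Start: joints at [-1.128, 0.689, -0.195, 1.565, 0.157, 0.902, -0.215], TCP at [0.248, 0.574, 0.206] pointing down, gripper open.
Joint ranges: [-3.01, 3.01], [-0.46, 2.08], [-1.47, 1.51], [0.13, 2.56], [-1, 4.14], [0.04, 2.09], [-2.66, 2.66]. Speed limits (rad/s): [2.57, 2.57, 3.14, 3.14, 3.14, 3.14, 3.14].

### API

Orientations are given as a unit quaternion [x, y, z, w].
In Python, from plant import r gives the robot as it stands.
- The arm moves only by the tool carry_out, never from a script. Its argument "plan" is a list of rows, each an object with "rot": the turn, a rotation vector about the tool's x, y, z in rad, a list of three; "xyz": the shift along the tool's x, y, z in m, a list of three; "grip": the closure in counts, from 0 (fully open) to 255 (shut). In form: [{"rot": [wx, wy, wz], "xyz": [dx, dy, dz], "grip": grip}, ...]. A call has 1 to 8 rows; each row is the pose to reach, as a shift and turn from the pose commanded when the call began, along the tool's axes at that moment; what a row does not reach only later rows make up. A row lasts 1/12 s, in which the tool goes at most 41.7 mm and 7.16 degrees, less where a joint would pass 70% of its speed; a pose out of reach is approached as far as the arm can. A call with a gripper value outside its range is refused whole. The fingers move at their own pace and stop on an object; "squeeze" is the grip in N (left out, the last holds). Time passes only in rows, so rows that repeat a pose let the fingers close. It gives the time, the measured TCP pose, the force, the opening and the grip force at its end, in the units of the state.
- r.get_state(): the state, without advancing time (a new reading comes with each control period).
- r.snapshot(name): name is "scene" or "top" or "wrist"; returns the picture (400x640x3 uint8, red, green, blue); there is no depth.
- r.camera_params(name): a dict with "fx", "fy", "cx", "cy" (pixels), "distortion" ([k1, k2, p1, p2, k3] as OpenCV has them; the pictures are not rectified), "position" and "attitude" of the camera in the world; the wrist camera has in their place "hand_eye" (4x4, takes a point from camera to tool coordinates, whose origin is the TCP and whose axes are the flange's). Camera axes: x right, y down, z forward; pixel columns grow to the right and rows downward; lengths in m; the calibration is good to about 2 mm. A picture is of the moment at which its call begins: read the wrist's pose just before it. camera_params takes no time and is no camera call.
- r.finish_job(): hands the job in; it is judged then, once.
The state is a dict: "clock": time; "q": joint angles; "qd": joint speeds; "joint_torque": joint torques, N m; "tool_pos": TCP position; "eef_rot": TCP orientation; "contact_force": force on the tool from outside, world axes, zero at the start; "moment": the same for the moment, N m; "opening": opening from 0.0 (shut) to 1.0 (fully open); "finger_force": force on a finger pad.
Only numpy, scipy, OpenCV 4.12 (cv2) and the standard library are available. Lean on these libraries where they do the work, as an engineer would, in place of code of your own. Each camera call takes 0.05 s, during which the arm holds its last target. There are 200 camera calls.

## Working session

There is one attempt and no reset: what is moved stays moved. The work goes in short steps, Python scripts to look and compute and a tool call to move; the robot and the scene stay as the last step left them, time stands still between calls to the robot, and variables do not carry over. Pictures are saved under pics/ and viewed, at most 10 in all, crops included, and the job is handed in when it is done.

Besides the shell and the picture viewer there is one more tool, called after "Request:" as a command line: name --argument value ..., lists and objects as JSON in quotes. carry_out: Moves the arm, as the interface text tells. Its arguments: {"type":"object","properties":{"plan":{"type":"array"},"squeeze":{"type":"number"}},"required":["plan"]}

```bash
mkdir -p pics; ls; python3 - <<'E'
from plant import r
import cv2,numpy as np
s=r.get_state()
print({k:np.round(v,3).tolist() for k,v in s.items()})
for n in("top","scene"):
    p=r.camera_params(n); print(n,{k:np.round(v,4).tolist() for k,v in p.items()})
    cv2.imwrite(f"pics/{n}0.png",r.snapshot(n)[:,:,::-1])
print({k:np.round(v,4).tolist() for k,v in r.camera_params("wrist").items()})
E
```

```text
pics
{'clock': 0.0, 'q': [-1.128, 0.69, -0.194, 1.566, 0.157, 0.903, -0.215], 'qd': [-0.0, -0.001, -0.0, 0.0, -0.001, -0.0, -0.001], 'joint_torque': [-0.0, -52.756, -1.267, -15.343, -0.053, 0.006, 0.0], 'tool_pos': [0.248, 0.573, 0.205], 'eef_rot': [0.203, 0.979, -0.001, -0.0], 'contact_force': [0.147, -0.083, -0.539], 'moment': [0.016, -0.011, -0.005], 'finger_force': 0.0, 'opening': 0.997}
top {'fx': 508.3188, 'fy': 508.3188, 'cx': 315.0486, 'cy': 198.8053, 'distortion': [-0.1074, 0.0, 0.0, 0.0, 0.0], 'position': [0.3107, 0.0045, 1.1862], 'attitude': [0.7056, -0.7018, 0.0728, -0.0658]}
scene {'fx': 507.1754, 'fy': 507.1754, 'cx': 321.764, 'cy': 203.0944, 'distortion': [-0.1627, 0.0, 0.0, 0.0, 0.0], 'position': [0.5225, 1.1859, 0.799], 'attitude': [0.0112, 0.8756, -0.4828, 0.0055]}
{'fx': 342.0734, 'fy': 342.0734, 'cx': 319.8813, 'cy': 205.2348, 'distortion': [-0.0109, 0.0, 0.0, 0.0, 0.0], 'hand_eye': [[-0.0005, -0.9608, -0.2772, 0.0709], [1.0, -0.0006, 0.0004, 0.0009], [-0.0006, -0.2772, 0.9608, -0.1788], [0.0, 0.0, 0.0, 1.0]]}
```

View pics/top0.png

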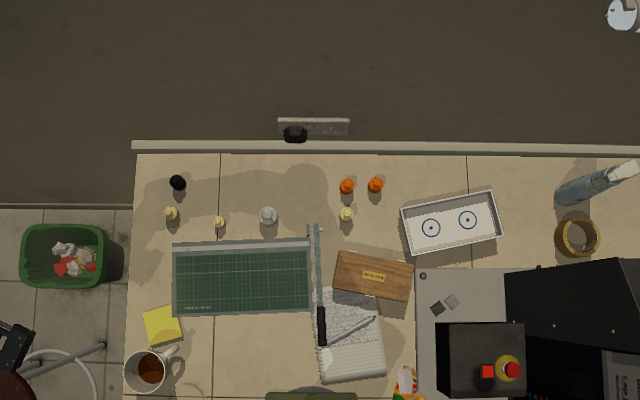

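View pics/scene0.png

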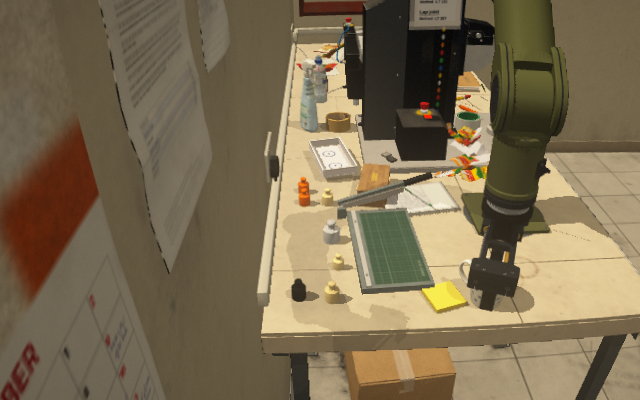

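The top view shows brass weights at about (170,214), (346,214), a smaller one at (219,222), chrome at (268,215), black at (178,183), orange at (346,186) and (375,184). The carrier is at about (450,223), with ring marks at (431,227) and (467,219). Next I'll enlarge this and calibrate.

```bash
cat > h.py <<'E'
from plant import r
import cv2,numpy as np
from scipy.spatial.transform import Rotation as R
def ray(n,uv,st=None):
    p=r.camera_params(n);K=np.array([[p['fx'],0,p['cx']],[0,p['fy'],p['cy']],[0,0,1]])
    d=np.append(cv2.undistortPoints(np.array([[uv]],float),K,np.array(p['distortion']))[0,0],1)
    if n=="wrist":
        s=st or r.get_state();H=np.array(p['hand_eye']);T=R.from_quat(s['eef_rot'])
        return T.apply(H[:3,3])+s['tool_pos'],T.apply(H[:3,:3]@d)
    return np.array(p['position']),R.from_quat(p['attitude']).apply(d)
def at(n,uv,z,st=None):
    o,d=ray(n,uv,st);return o+d*(z-o[2])/d[2]
def proj(n,X,st=None):
    p=r.camera_params(n);K=np.array([[p['fx'],0,p['cx']],[0,p['fy'],p['cy']],[0,0,1]])
    if n=="wrist":
        s=st or r.get_state();H=np.array(p['hand_eye']);T=R.from_quat(s['eef_rot'])
        A=T*R.from_matrix(H[:3,:3]);t=T.apply(H[:3,3])+s['tool_pos']
    else: A=R.from_quat(p['attitude']);t=np.array(p['position'])
    c=A.inv().apply(np.atleast_2d(X)-t)
    return cv2.projectPoints(c,np.zeros(3),np.zeros(3),K,np.array(p['distortion']))[0][:,0]
E
python3 - <<'E'
from h import *
im=cv2.imread('pics/top0.png')
a=cv2.resize(im[165:240,155:255],None,fx=6,fy=6,interpolation=cv2.INTER_CUBIC)[:,:]
b=cv2.resize(im[165:240,325:395],None,fx=6,fy=6,interpolation=cv2.INTER_CUBIC)
c=cv2.resize(im[180:265,390:512],None,fx=6,fy=6,interpolation=cv2.INTER_CUBIC)
cv2.imwrite('pics/ab.png',np.hstack([a[:, :390],b[:, :400]]));cv2.imwrite('pics/c.png',c)
for n,uv,z in[('A',(170,211),.05),('B',(346,212),.05),('m1',(431,227),.021),('m2',(467,219),.021),('s',(219,220),.04),('ch',(268,213),.06),('o',(346,184),.05)]:print(n,at('top',uv,z).round(4))
E
```

```text
A [0.5063 0.3245 0.05  ]
B [ 0.5067 -0.0767  0.05  ]
m1 [ 0.4773 -0.2772  0.021 ]
m2 [ 0.4964 -0.3638  0.021 ]
s [0.488  0.2128 0.04  ]
ch [0.5016 0.0994 0.06  ]
o [ 0.5719 -0.0772  0.05  ]
```

View pics/ab.png

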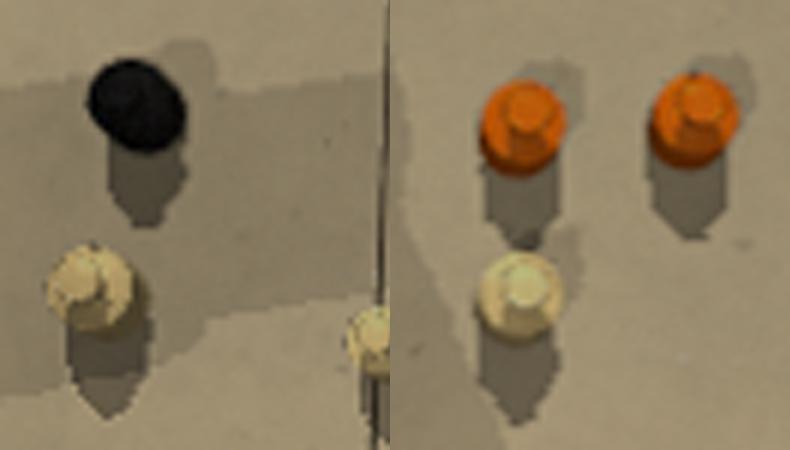

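View pics/c.png

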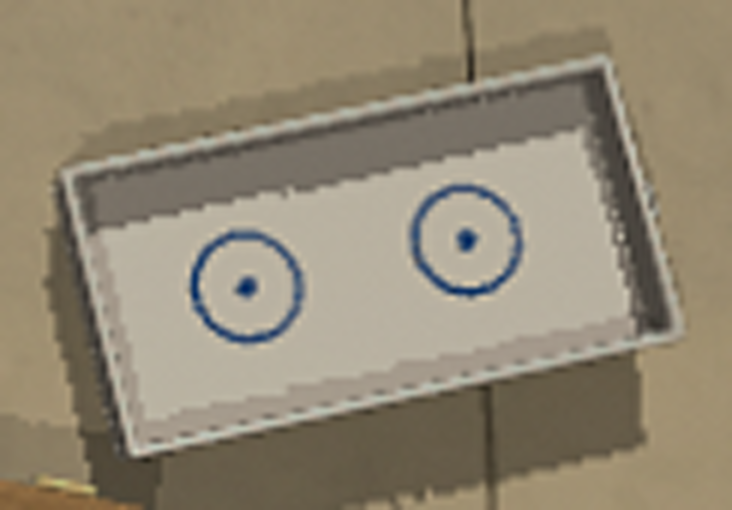

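```bash
cat >> h.py <<'E'
def go(X,yaw):
    """delta in tool axes to world X with tool x heading yaw (deg), tool down"""
    s=r.get_state();T=R.from_quat(s['eef_rot'])
    c,q=np.cos(np.radians(yaw)),np.sin(np.radians(yaw))
    G=R.from_matrix(np.array([[c,q,0],[q,-c,0],[0,0,-1]]))
    return dict(xyz=T.inv().apply(np.array(X)-s['tool_pos']).round(4).tolist(),rot=(T.inv()*G).as_rotvec().round(4).tolist())
E
python3 - <<'E'
from h import *
A=at('top',(168.8,211.9),.05);B=at('top',(346.8,211.9),.05);m1=at('top',(430.8,227.4),.021);m2=at('top',(467.3,219.6),.021)
A2=at('top',(155+93/6-.4,165+292/6-.4),.035);B2=at('top',(325+129/6-.4,165+298/6-.4),.035)
print(A,A2,B,B2,m1,m2,np.linalg.norm(m1-m2))
X=np.array([.5,.325,.2]); print(go(X,180))
E
```

```text
[0.5041607  0.32719898 0.05      ] [0.50353704 0.32822104 0.035     ] [ 0.50691593 -0.07851369  0.05      ] [ 0.50397923 -0.07795771  0.035     ] [ 0.47631271 -0.27666398  0.021     ] [ 0.49502259 -0.36445628  0.021     ] 0.08976384415950613
{'xyz': [-0.3296, -0.1275, 0.0052], 'rot': [-0.0016, -0.0002, -0.4087]}
```

Request:
carry_out --plan '[{"rot": [0,0,-0.05],"xyz": [-0.035,-0.014,0],"grip": 0},{"rot": [0,0,-0.1],"xyz": [-0.07,-0.028,0],"grip": 0},{"rot": [0,0,-0.15],"xyz": [-0.105,-0.042,0],"grip": 0},{"rot": [0,0,-0.2],"xyz": [-0.14,-0.055,0],"grip": 0},{"rot": [0,0,-0.25],"xyz": [-0.175,-0.069,0],"grip": 0},{"rot": [0,0,-0.3],"xyz": [-0.21,-0.082,0],"grip": 0},{"rot": [0,0,-0.35],"xyz": [-0.245,-0.096,0],"grip": 0},{"rot": [0,0,-0.409],"xyz": [-0.28,-0.109,0],"grip": 0}]'

```text
clock: 0.77
tool_pos: [0.4629, 0.3603, 0.2053]
eef_rot: [-0.001, 1.0, -0.0, -0.0]
contact_force: [0.2, 0.6, -0.1]
opening: 0.997
finger_force: 0.0
```

```bash
python3 - <<'E'
from h import *
print(r.get_state()['q'],go([.504,.327,.13],180))
E
```

```text
[-0.53752443  0.65100563 -0.34839243  1.67975703  0.27643618  0.86058729
  0.57168688] {'xyz': [-0.0411, -0.0334, 0.0753], 'rot': [-0.0007, -0.0006, 0.0028]}
```

Request:
carry_out --plan '[{"rot": [0,0,0],"xyz": [-0.014,-0.011,0.02],"grip": 0},{"rot": [0,0,0],"xyz": [-0.028,-0.022,0.04],"grip": 0},{"rot": [0,0,0],"xyz": [-0.041,-0.033,0.06],"grip": 0},{"rot": [0,0,0],"xyz": [-0.041,-0.033,0.065],"grip": 0},{"rot": [0,0,0],"xyz": [-0.041,-0.033,0.065],"grip": 0}]'

```text
clock: 1.18
tool_pos: [0.5022, 0.3277, 0.1388]
eef_rot: [0.001, 1.0, -0.001, -0.002]
contact_force: [-0.3, 0.4, 1.3]
opening: 1.002
finger_force: 0.0
```

```bash
python3 - <<'E'
from h import *
s=r.get_state();im=r.snapshot("wrist")[:,:,::-1].copy()
cv2.imwrite('pics/w1.png',im)
print(s['tool_pos'],proj('wrist',[[.504,.327,.05],[.504,.327,.035]],s))
E
```

```text
[0.50215561 0.32770528 0.13881934] [[318.38633194 199.82007989]
 [318.4959588  195.2651171 ]]
```

View pics/w1.png

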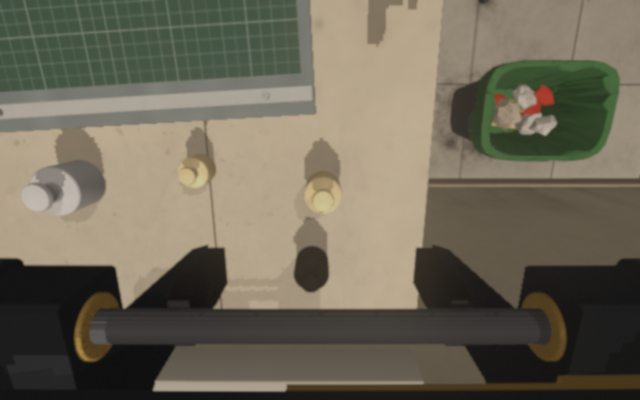

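The wrist view shows weight A's knob at (323,201) and its body's top circle at about (323,193). The small weight is at (194,173) and the black one at (311,268).

```bash
python3 - <<'E'
from h import *
A=at('wrist',(323,201),.05);print(A,at('wrist',(323,194),.035), go([*A[:2],.008],180))
E
```

```text
[0.50520792 0.33305685 0.05      ] [0.50309483 0.33318993 0.035     ] {'xyz': [-0.0036, 0.0033, 0.1322], 'rot': [-0.0, -0.002, 0.0006]}
```

Request:
carry_out --plan '[{"rot": [0,0,0],"xyz": [-0.002,0.004,0.03],"grip": 0},{"rot": [0,0,0],"xyz": [-0.002,0.004,0.06],"grip": 0},{"rot": [0,0,0],"xyz": [-0.002,0.004,0.085],"grip": 0},{"rot": [0,0,0],"xyz": [-0.002,0.004,0.105],"grip": 0},{"rot": [0,0,0],"xyz": [-0.002,0.004,0.12],"grip": 0},{"rot": [0,0,0],"xyz": [-0.002,0.004,0.13],"grip": 0},{"rot": [0,0,0],"xyz": [-0.002,0.004,0.13],"grip": 60},{"rot": [0,0,0],"xyz": [-0.002,0.004,0.13],"grip": 100}]' --squeeze 20

```text
clock: 1.9
tool_pos: [0.5047, 0.3348, 0.0115]
eef_rot: [-0.001, 1.0, 0.001, 0.0]
contact_force: [-0.2, -0.2, -0.2]
opening: 0.873
finger_force: 0.0
```

```bash
python3 - <<'E'
from h import *
for i in range(2):
  s=r.get_state();im=r.snapshot("wrist")[:,:,::-1].copy();print(s['tool_pos'],s['opening'],proj('wrist',[[*s['tool_pos'][:2],.05]],s))
cv2.imwrite('pics/w2.png',im)
E
```

```text
[0.50473796 0.33475249 0.01150758] 0.8727991545366002 [[318.5090733 269.2203622]]
[0.50530082 0.33470296 0.011971  ] 0.8278995260815962 [[318.55476023 268.82292166]]
```

View pics/w2.png

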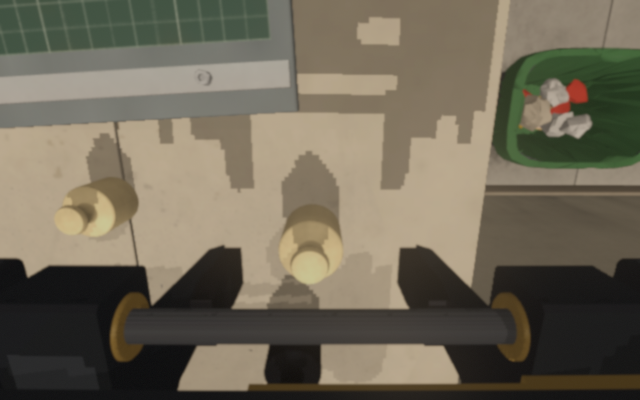

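Knob at (310,266) between the fingers, about 3 mm toward −y of centre. I'll correct that and close.

Request:
carry_out --plan '[{"rot": [0,0,0],"xyz": [0,-0.003,0.001],"grip": 100},{"rot": [0,0,0],"xyz": [0,-0.0035,0.002],"grip": 130},{"rot": [0,0,0],"xyz": [0,-0.0035,0.002],"grip": 145},{"rot": [0,0,0],"xyz": [0,-0.0035,0.002],"grip": 160},{"rot": [0,0,0],"xyz": [0,-0.0035,0.002],"grip": 180},{"rot": [0,0,0],"xyz": [0,-0.0035,0.002],"grip": 255},{"rot": [0,0,0],"xyz": [0,-0.0035,0.002],"grip": 255},{"rot": [0,0,0],"xyz": [0,-0.0035,0.002],"grip": 255}]' --squeeze 20

```text
clock: 2.67
tool_pos: [0.505, 0.3298, 0.0086]
eef_rot: [-0.0, 1.0, 0.0, -0.0]
contact_force: [0.1, 0.9, 0.5]
opening: 0.178
finger_force: 20.3
```

Request:
carry_out --plan '[{"rot": [0,0,0],"xyz": [0,0,0],"grip": 255},{"rot": [0,0,0],"xyz": [0,0,0],"grip": 255},{"rot": [0,0,0],"xyz": [0,0,0],"grip": 255}]'

```text
clock: 2.92
tool_pos: [0.505, 0.3299, 0.0086]
eef_rot: [-0.0, 1.0, 0.0, -0.0]
contact_force: [-0.4, 0.6, 0.7]
opening: 0.179
finger_force: 20.0
```

The opening is smaller than expected for a 33 mm body, so I'll look.

```bash
python3 - <<'E'
from h import *
im=r.snapshot("wrist")[:,:,::-1].copy()
cv2.imwrite('pics/w3.png',np.vstack([im[180:400,100:540],cv2.resize(r.snapshot("scene")[250:320,270:410,::-1],(440,220),interpolation=cv2.INTER_CUBIC)]))
E
```

```text
(no output)
```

View pics/w3.png

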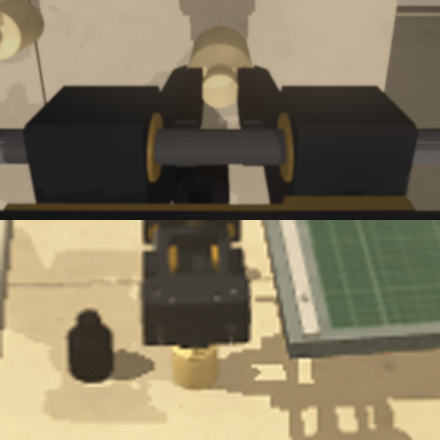

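```bash
python3 - <<'E'
from h import *
f=lambda X:((proj('scene',X)-[270,250])*3.143+[0,220]).round(0).tolist()
g=lambda X:((proj('wrist',X)-[100,180])).round(0).tolist()
print('weight bottom/front, top',f([[.504,.3465,0],[.504,.3465,.035],[.504,.331,.05]]))
print('finger tip at y+.02,z .009/.03/.04',f([[.504,.35,z] for z in(.009,.02,.03,.04)]))
print('body edge z=.073',f([[.504+d,.33+.0935,.073] for d in(-.0375,.0375)]))
print('wrist',g([[.504,.33,.05],[.505,.33,.0086],[.505,.3388,.0086],[.505,.3388,.0275],[.505,.3388,.04]]))
s=r.get_state();print(s['contact_force'],s['opening'],s['tool_pos'],R.from_quat(s['eef_rot']).as_euler('xyz'))
E
```

```text
weight bottom/front, top [[194.0, 389.0], [194.0, 353.0], [193.0, 322.0]]
finger tip at y+.02,z .009/.03/.04 [[195.0, 383.0], [194.0, 372.0], [194.0, 362.0], [194.0, 351.0]]
body edge z=.073 [[255.0, 388.0], [140.0, 391.0]]
wrist [[219.0, 90.0], [219.0, 58.0], [235.0, 58.0], [236.0, 71.0], [237.0, 82.0]]
[-0.86726411 -0.21848035 -0.33934512] 0.17345874714124374 [0.50504021 0.32989384 0.00863422] [ 3.14129042e+00  6.74282172e-05 -3.14126811e+00]
```

```bash
python3 - <<'E'
from h import *
st=at('top',(218.4,219.8),.04);A=np.array([.504,.3275,.05]);print('top s-A',st-A)
for pos,a,s_,z in [((.5022,.3277,.1388),(323,201),(187,175),0),((.505,.3347,.0117),(310,266),(72,219),0)]:
  for dz in(0,.015,.03):
    S=dict(tool_pos=np.array(pos)+[0,0,dz],eef_rot=[0,1,0,0])
    P=at('wrist',a,.05,S);Q=at('wrist',s_,.04,S);print(dz,P.round(4),Q.round(4),(Q-P).round(4))
E
```

```text
top s-A [-0.01558264 -0.11325422 -0.01      ]
0 [0.5053 0.331  0.05  ] [0.4858 0.2188 0.04  ] [-0.0196 -0.1121 -0.01  ]
0.015 [0.5095 0.3311 0.05  ] [0.4887 0.2129 0.04  ] [-0.0208 -0.1182 -0.01  ]
0.03 [0.5136 0.3313 0.05  ] [0.4916 0.207  0.04  ] [-0.022  -0.1243 -0.01  ]
0 [0.5035 0.3309 0.05  ] [0.4845 0.2199 0.04  ] [-0.019 -0.111 -0.01 ]
0.015 [0.5109 0.3304 0.05  ] [0.4895 0.2084 0.04  ] [-0.0214 -0.1221 -0.01  ]
0.03 [0.5183 0.33   0.05  ] [0.4945 0.1969 0.04  ] [-0.0238 -0.1331 -0.01  ]
```

The wrist pose agrees with the views, but the fingers are gripping the knob and neck (opening about 16 mm). So the physical tips end about 25 mm above the nominal TCP. A knob grasp is still usable, so I'll lift slightly and check the force.

Request:
carry_out --plan '[{"rot": [0,0,0],"xyz": [0,0,-0.01],"grip": 255},{"rot": [0,0,0],"xyz": [0,0,-0.03],"grip": 255},{"rot": [0,0,0],"xyz": [0,0,-0.06],"grip": 255},{"rot": [0,0,0],"xyz": [0,0,-0.09],"grip": 255},{"rot": [0,0,0],"xyz": [0,0,-0.115],"grip": 255},{"rot": [0,0,0],"xyz": [0,0,-0.12],"grip": 255},{"rot": [0,0,0],"xyz": [0,0,-0.12],"grip": 255},{"rot": [0,0,0],"xyz": [0,0,-0.12],"grip": 255}]' --squeeze 25

```text
clock: 3.68
tool_pos: [0.5045, 0.3289, 0.1279]
eef_rot: [-0.0, 1.0, -0.001, -0.0]
contact_force: [0.2, -0.7, -3.1]
opening: 0.178
finger_force: 25.0
```

```bash
python3 - <<'E'
from h import *
s=r.get_state();print(s['contact_force'],s['opening'],s['finger_force'])
im=r.snapshot("wrist")[:,:,::-1].copy()
cv2.imwrite('pics/w4.png',np.vstack([im[180:400,100:540],cv2.resize(r.snapshot("scene")[200:320,270:410,::-1],(440,377),interpolation=cv2.INTER_CUBIC)]))
for y in(180,167.8): print(go([.495,-.3645,.145],y))
E
```

```text
[ 0.2477651  -0.71722378 -3.11699877] 0.17798133453931872 24.999782613831485
{'xyz': [0.0092, -0.6931, -0.0164], 'rot': [-0.0024, -0.0028, 0.0003]}
{'xyz': [0.0092, -0.6931, -0.0164], 'rot': [-0.0027, -0.0025, 0.2132]}
```

View pics/w4.png

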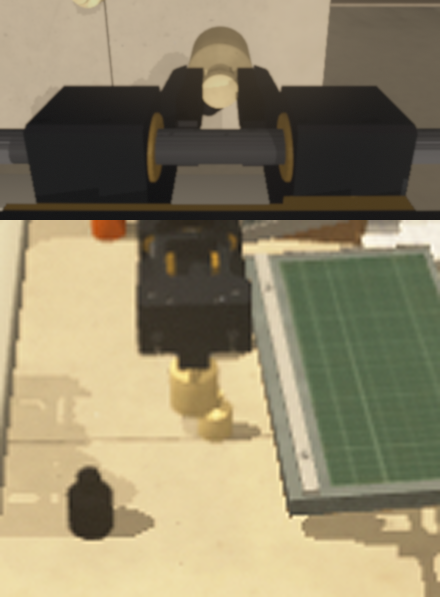

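Weight A hangs upright and held. Now I'll carry it toward the far mark.

Request:
carry_out --plan '[{"rot": [0,0,0],"xyz": [0,-0.015,-0.01],"grip": 255},{"rot": [0,0,0],"xyz": [0,-0.045,-0.02],"grip": 255},{"rot": [0,0,0],"xyz": [0,-0.08,-0.02],"grip": 255},{"rot": [0,0,0],"xyz": [0,-0.115,-0.02],"grip": 255},{"rot": [0,0,0],"xyz": [0,-0.15,-0.02],"grip": 255},{"rot": [0,0,0],"xyz": [0,-0.185,-0.02],"grip": 255},{"rot": [0,0,0],"xyz": [0,-0.22,-0.02],"grip": 255},{"rot": [0,0,0],"xyz": [0,-0.25,-0.02],"grip": 255}]'

```text
clock: 4.45
tool_pos: [0.5037, 0.0766, 0.1471]
eef_rot: [0.0, 1.0, -0.001, -0.002]
contact_force: [1.1, -1.0, -2.6]
opening: 0.176
finger_force: 25.0
```

Request:
carry_out --plan '[{"rot": [0,0,0],"xyz": [0,-0.03,0],"grip": 255},{"rot": [0,0,0],"xyz": [0,-0.06,0],"grip": 255},{"rot": [0,0,0],"xyz": [0,-0.09,0],"grip": 255},{"rot": [0,0,0],"xyz": [0.002,-0.12,0],"grip": 255},{"rot": [0,0,0],"xyz": [0.003,-0.15,0],"grip": 255},{"rot": [0,0,0],"xyz": [0.004,-0.18,0],"grip": 255},{"rot": [0,0,0],"xyz": [0.005,-0.21,0],"grip": 255},{"rot": [0,0,0],"xyz": [0.005,-0.24,0],"grip": 255}]'

```text
clock: 5.12
tool_pos: [0.4986, -0.1616, 0.147]
eef_rot: [-0.0, 1.0, 0.0, -0.002]
contact_force: [-0.7, 0.2, -2.0]
opening: 0.178
finger_force: 25.0
```

Request:
carry_out --plan '[{"rot": [0,0,0],"xyz": [0,-0.03,0],"grip": 255},{"rot": [0,0,0],"xyz": [0,-0.06,0],"grip": 255},{"rot": [0,0,0],"xyz": [0,-0.09,0],"grip": 255},{"rot": [0,0,0],"xyz": [0.002,-0.12,0],"grip": 255},{"rot": [0,0,0],"xyz": [0.003,-0.15,0],"grip": 255},{"rot": [0,0,0],"xyz": [0.003,-0.17,0],"grip": 255},{"rot": [0,0,0],"xyz": [0.003,-0.17,0],"grip": 255},{"rot": [0,0,0],"xyz": [0.003,-0.17,0],"grip": 255}]'

```text
clock: 5.78
tool_pos: [0.4957, -0.3312, 0.1467]
eef_rot: [0.001, 1.0, 0.001, -0.001]
contact_force: [0.5, 0.6, -2.5]
opening: 0.17
finger_force: 25.0
```

```bash
python3 - <<'E'
from h import *
s=r.get_state();im=r.snapshot("wrist")[:,:,::-1].copy()
cv2.imwrite('pics/w5.png',im)
print(s['tool_pos'],s['contact_force'],s['q'].round(2));print(go([.495,-.3645,.035],180));print(proj('wrist',[[.4763,-.2767,.021],[.495,-.3645,.021]],s))
E
```

```text
[ 0.49569373 -0.33116972  0.14667243] [ 0.52986537  0.63760392 -2.54058421] [ 0.77  0.75 -0.45  1.7   0.43  0.79  1.68]
{'xyz': [0.0011, -0.0355, 0.112], 'rot': [0.0024, -0.0022, 0.0001]}
[[379.44241431 166.02874315]
 [282.30860017 186.71491907]]
```

View pics/w5.png

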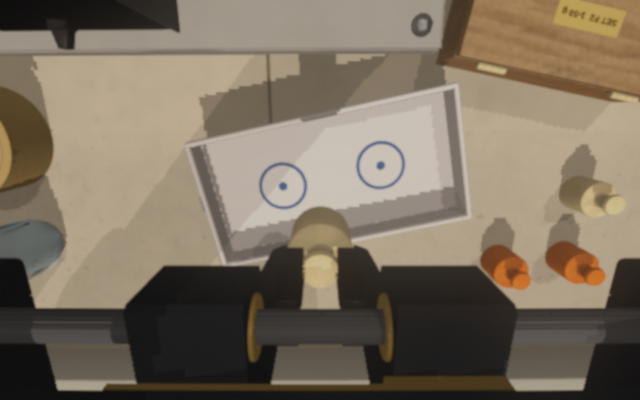

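Marks are seen at (283,186) and (380,165), within 1 px of prediction. I'll move above the far mark and lower partway.

Request:
carry_out --plan '[{"rot": [0,0,0],"xyz": [0.001,-0.012,0],"grip": 255},{"rot": [0,0,0],"xyz": [0.001,-0.025,0],"grip": 255},{"rot": [0,0,0],"xyz": [0.001,-0.034,0.01],"grip": 255},{"rot": [0,0,0],"xyz": [0.001,-0.034,0.03],"grip": 255},{"rot": [0,0,0],"xyz": [0.001,-0.034,0.05],"grip": 255},{"rot": [0,0,0],"xyz": [0.001,-0.034,0.065],"grip": 255},{"rot": [0,0,0],"xyz": [0.001,-0.034,0.075],"grip": 255},{"rot": [0,0,0],"xyz": [0.001,-0.034,0.08],"grip": 255}]'

```text
clock: 6.5
tool_pos: [0.4951, -0.3644, 0.0665]
eef_rot: [0.0, 1.0, 0.001, -0.001]
contact_force: [0.1, 1.0, -1.8]
opening: 0.179
finger_force: 25.0
```

Request:
carry_out --plan '[{"rot": [0,0,0],"xyz": [0,0,0.01],"grip": 255},{"rot": [0,0,0],"xyz": [0,0,0.016],"grip": 255},{"rot": [0,0,0],"xyz": [0,0,0.02],"grip": 255},{"rot": [0,0,0],"xyz": [0,0,0.022],"grip": 255},{"rot": [0,0,0],"xyz": [0,0,0.023],"grip": 255},{"rot": [0,0,0],"xyz": [0,0,0.023],"grip": 255}]'

```text
clock: 7.0
tool_pos: [0.4964, -0.3644, 0.0458]
eef_rot: [-0.0, 1.0, -0.0, 0.0]
contact_force: [-0.3, 0.3, -1.5]
opening: 0.175
finger_force: 25.0
```

```bash
python3 - <<'E'
from h import *
P=[];F=[]
for i in range(6):
  s=r.get_state();r.snapshot('wrist');P.append(s['tool_pos']);F.append(s['contact_force'])
print(np.mean(P,0),np.std(P,0),np.mean(F,0),np.std(F,0))
E
```

```text
[ 0.49645974 -0.36441121  0.04594953] [4.66238032e-05 2.83080578e-05 9.20769027e-05] [ 0.20900794 -0.28846047 -1.90868633] [0.37254304 0.68308369 0.49281239]
```

Request:
carry_out --plan '[{"rot": [0,0,0],"xyz": [0.001,0,0.003],"grip": 255},{"rot": [0,0,0],"xyz": [0.001,0,0.006],"grip": 255},{"rot": [0,0,0],"xyz": [0.001,0,0.009],"grip": 255},{"rot": [0,0,0],"xyz": [0.001,0,0.011],"grip": 255},{"rot": [0,0,0],"xyz": [0.001,0,0.011],"grip": 255},{"rot": [0,0,0],"xyz": [0.001,0,0.011],"grip": 255},{"rot": [0,0,0],"xyz": [0.001,0,0.011],"grip": 255}]'

```text
clock: 7.88
tool_pos: [0.4953, -0.3642, 0.0345]
eef_rot: [-0.0, 1.0, 0.0, 0.0]
contact_force: [0.0, -0.8, -1.4]
opening: 0.176
finger_force: 25.0
```

```bash
cat > avg.py <<'E'
from h import *
P=[];F=[]
for i in range(8):
  s=r.get_state();r.snapshot('top');P.append(s['tool_pos']);F.append(s['contact_force'])
print(np.mean(P,0).round(4),np.std(P,0).round(5),np.mean(F,0).round(2))
E
python3 avg.py
```

```text
[ 0.4953 -0.3643  0.0347] [4.e-05 4.e-05 5.e-05] [ 0.11  0.12 -1.88]
```

Request:
carry_out --plan '[{"rot": [0,0,0],"xyz": [0,0,0.0015],"grip": 255},{"rot": [0,0,0],"xyz": [0,0,0.003],"grip": 255},{"rot": [0,0,0],"xyz": [0,0,0.004],"grip": 255},{"rot": [0,0,0],"xyz": [0,0,0.004],"grip": 255},{"rot": [0,0,0],"xyz": [0,0,0.004],"grip": 255},{"rot": [0,0,0],"xyz": [0,0,0.004],"grip": 255}]'

```text
clock: 8.78
tool_pos: [0.4952, -0.3642, 0.0306]
eef_rot: [-0.0, 1.0, 0.0, 0.0]
contact_force: [-0.8, -1.6, -1.8]
opening: 0.178
finger_force: 25.0
```

```bash
python3 avg.py
```

```text
[ 0.4953 -0.3643  0.0306] [2.e-05 3.e-05 3.e-05] [-0.41 -0.41 -1.91]
```

Request:
carry_out --plan '[{"rot": [0,0,0],"xyz": [0,0,0.0005],"grip": 255},{"rot": [0,0,0],"xyz": [0,0,0.001],"grip": 255},{"rot": [0,0,0],"xyz": [0,0,0.001],"grip": 255},{"rot": [0,0,0],"xyz": [0,0,0.001],"grip": 255}]'

```text
clock: 9.52
tool_pos: [0.4954, -0.3643, 0.0297]
eef_rot: [-0.0, 1.0, -0.0, 0.0]
contact_force: [-0.2, -0.6, -1.5]
opening: 0.176
finger_force: 25.0
```

```bash
python3 avg.py
```

```text
[ 0.4953 -0.3643  0.0297] [2.e-05 1.e-05 1.e-05] [-0.08  0.15 -0.56]
```

Contact is felt (hanging load fell from 1.9 to 0.6 N), so I'll release gently and rise.

Request:
carry_out --plan '[{"rot": [0,0,0],"xyz": [0,0,0],"grip": 208},{"rot": [0,0,0],"xyz": [0,0,0],"grip": 202},{"rot": [0,0,0],"xyz": [0,0,0],"grip": 195},{"rot": [0,0,0],"xyz": [0,0,0],"grip": 185},{"rot": [0,0,0],"xyz": [0,0,0],"grip": 170},{"rot": [0,0,0],"xyz": [0,0,0],"grip": 155},{"rot": [0,0,0],"xyz": [0,0,0],"grip": 150},{"rot": [0,0,0],"xyz": [0,0,0],"grip": 150}]' --squeeze 5

```text
clock: 10.58
tool_pos: [0.4952, -0.3642, 0.0296]
eef_rot: [-0.0, 1.0, 0.0, 0.0]
contact_force: [0.3, -0.5, -0.9]
opening: 0.409
finger_force: 0.0
```

Request:
carry_out --plan '[{"rot": [0,0,0],"xyz": [0,0,0],"grip": 150},{"rot": [0,0,0],"xyz": [0,0,-0.005],"grip": 150},{"rot": [0,0,0],"xyz": [0,0,-0.015],"grip": 150},{"rot": [0,0,0],"xyz": [0,0,-0.03],"grip": 150},{"rot": [0,0,0],"xyz": [0,0,-0.055],"grip": 150},{"rot": [0,0,0],"xyz": [0,0,-0.085],"grip": 150},{"rot": [0,0,0],"xyz": [0,0,-0.115],"grip": 100},{"rot": [0,0,0],"xyz": [0,0,-0.12],"grip": 50}]'

```text
clock: 11.25
tool_pos: [0.4984, -0.3656, 0.1557]
eef_rot: [-0.0, 1.0, -0.002, 0.004]
contact_force: [0.5, -0.7, -0.1]
opening: 0.54
finger_force: 0.0
```

Request:
carry_out --plan '[{"rot": [0,0,0],"xyz": [0,0.03,0],"grip": 0},{"rot": [0,0,0],"xyz": [0,0.065,0],"grip": 0},{"rot": [0,0,0],"xyz": [0,0.1,0],"grip": 0},{"rot": [0,0,0],"xyz": [0,0.135,0],"grip": 0},{"rot": [0,0,0],"xyz": [-0.003,0.17,0],"grip": 0},{"rot": [0,0,0],"xyz": [-0.005,0.205,0],"grip": 0},{"rot": [0,0,0],"xyz": [-0.007,0.24,0],"grip": 0},{"rot": [0,0,0],"xyz": [-0.008,0.265,0],"grip": 0}]'

```text
clock: 11.92
tool_pos: [0.5033, -0.0955, 0.1502]
eef_rot: [-0.002, 1.0, 0.001, 0.001]
contact_force: [-0.3, 1.0, -0.5]
opening: 0.999
finger_force: 0.0
```

Request:
carry_out --plan '[{"rot": [0,0,0],"xyz": [0,0.015,0],"grip": 0},{"rot": [0,0,0],"xyz": [0,0.02,0],"grip": 0},{"rot": [0,0,0],"xyz": [0,0.02,0],"grip": 0},{"rot": [0,0,0],"xyz": [0,0.02,0],"grip": 0},{"rot": [0,0,0],"xyz": [0,0.02,0],"grip": 0}]'

```text
clock: 12.33
tool_pos: [0.5029, -0.0813, 0.1496]
eef_rot: [0.001, 1.0, -0.001, -0.0]
contact_force: [-0.4, -0.0, 0.5]
opening: 1.001
finger_force: 0.0
```

```bash
python3 - <<'E'
from h import *
s=r.get_state();im=r.snapshot("wrist")[:,:,::-1].copy()
t=r.snapshot("top")[:,:,::-1].copy();cv2.imwrite('pics/top2.png',t);cv2.imwrite('pics/w6.png',im)
print(s['tool_pos'],s['contact_force'],proj('wrist',[[.505,-.078,.05]],s),proj('top',[[.4953,-.3643,.071],[.4953,-.3643,.056]]))
# brass blobs (knob = top end) by saturation/hue
h=cv2.cvtColor(im,cv2.COLOR_BGR2HSV);u,v=proj('wrist',[[.505,-.078,.05]],s)[0].astype(int)
c=h[v-28:v+28,u-28:u+28]
print(im[v-28:v+28:4,u-28:u+28:4].sum(2)//3)
a=cv2.resize(im[v-40:v+40,u-50:u+50],None,fx=4,fy=4,interpolation=cv2.INTER_CUBIC)
b=cv2.resize(t[180:265,390:512],(400,279),interpolation=cv2.INTER_CUBIC)
cv2.imwrite('pics/mix.png',np.vstack([a,b])); print(u-50,v-40)
E
```

```text
[ 0.50294964 -0.08129079  0.14955888] [-0.41274928 -0.01186848  0.51677195] [[323.05178377 196.37568644]] [[473.90972859 216.03155498]
 [471.84764237 217.09744782]]
[[154 154 152 110 109 105  97  97 102 107 110 152 152 152]
 [153 153 152 110  94  90  94  96  93  93 108 151 152 152]
 [153 153 153 100 101 116 122 125 124 111  96 151 152 151]
 [154 153 146 117 137 121 125 128 128 144 133 144 152 150]
 [154 154 137 156 149 124 120 121 124 147 156 143 153 153]
 [153 140 139 160 160 124 153 158 126 158 159 151 151 152]
 [147 139 145 161 142 162 164 166 163 137 160 154 152 151]
 [143 139 140 152 143 166 165 166 165 148 162 152 151 151]
 [138 139 139 152 154 166 168 168 167 159 164 151 150 151]
 [142 137 138 138 156 159 169 170 165 164 154 152 151 151]
 [142 135 136 137 135 131 148 156 154 152 153 154 152 151]
 [146 135 136 137 128  93  98 105 132 153 153 153 152 152]
 [145 149 149 144 108 107 107 103 106 122 152 152 152 151]
 [152 152 149 112 107 107 108 108 107 109 147 152 151 152]]
273 156
```

```bash
python3 - <<'E'
from h import *
im=cv2.imread('pics/w6.png');s=r.get_state()
g=im.astype(int).sum(2)//3
c=(g[175:215,300:345]>157).astype(np.uint8);n,l,st,ce=cv2.connectedComponentsWithStats(c)
print([(st[i].tolist(),(ce[i]+[300,175]).round(1)) for i in range(1,n) if st[i][4]>25])
for uv in((321,198),(321,199)):print(at('wrist',uv,.05))
t=cv2.imread('pics/top2.png')
hs=cv2.cvtColor(t,cv2.COLOR_BGR2HSV)[190:250,400:500];m=((hs[...,1]>70)&(hs[...,0]>12)&(hs[...,0]<35)).astype(np.uint8)
n,l,st,ce=cv2.connectedComponentsWithStats(m);print([(st[i].tolist(),ce[i]+[400,190]) for i in range(1,n) if st[i][4]>20])
E
```

```text
[([5, 9, 7, 10, 44], array([308.1, 188.5])), ([13, 10, 26, 23, 392], array([324.8, 197.4]))]
[ 0.50640286 -0.07946725  0.05      ]
[ 0.50727433 -0.07946916  0.05      ]
[([0, 0, 100, 60, 5410], array([446.16802218, 220.54454713])), ([93, 0, 7, 23, 77], array([496.90909091, 198.38961039]))]
```

Request:
carry_out --plan '[{"rot": [0,0,0],"xyz": [-0.003,0.002,0.03],"grip": 0},{"rot": [0,0,0],"xyz": [-0.003,0.002,0.06],"grip": 0},{"rot": [0,0,0],"xyz": [-0.003,0.002,0.09],"grip": 0},{"rot": [0,0,0],"xyz": [-0.003,0.002,0.115],"grip": 40},{"rot": [0,0,0],"xyz": [-0.003,0.002,0.13],"grip": 80},{"rot": [0,0,0],"xyz": [-0.003,0.002,0.138],"grip": 110},{"rot": [0,0,0],"xyz": [-0.003,0.002,0.141],"grip": 130},{"rot": [0,0,0],"xyz": [-0.003,0.002,0.141],"grip": 150}]'

```text
clock: 13.1
tool_pos: [0.5061, -0.0777, 0.0084]
eef_rot: [0.0, 1.0, -0.0, -0.0]
contact_force: [0.2, 0.3, -0.6]
opening: 0.644
finger_force: 0.0
```

```bash
python3 - <<'E'
from h import *
for i in range(4): s=r.get_state();im=r.snapshot("wrist")[:,:,::-1].copy()
p=proj('wrist',[[*s['tool_pos'][:2],.05]],s)[0];print(s['tool_pos'],s['opening'],p,s['contact_force'])
g=im.astype(int).sum(2)//3
print(g[248:292:4,288:352:4])
E
```

```text
[ 0.50690309 -0.0775715   0.00958637] 0.5063925701497738 [318.37597905 271.30521375] [-0.29973676  0.47177093  0.08187166]
[[178 179 179 164 109 114 118 119 117 113 149 178 178 178 174 160]
 [179 170 166 128 137 171 179 181 174 140 121 176 177 178 175 157]
 [170 168 141 152 181 181 184 184 183 180 156 143 180 180 178 153]
 [167 170 131 180 183 184 184 186 184 182 180 135 180 180 176 152]
 [167 172 160 183 185 184 185 186 185 186 183 164 179 182 165 153]
 [154 172 169 183 186 185 186 187 186 186 182 170 174 170 155 154]
 [151 157 171 184 186 187 187 187 188 187 183 162 166 154 153 152]
 [152 152 148 172 185 187 187 188 187 185 177 161 154 153 154 154]
 [166 151 113 104 163 184 185 187 185 167 112 117 150 153 153 152]
 [151 103 100 100 100 107 127 131 112 102 101 102 148 152 151 152]
 [111 100 100 100  99 100 100 101 102 101 101 101 105 153 152 152]]
```

Request:
carry_out --plan '[{"rot": [0,0,0],"xyz": [0.001,-0.0015,0.001],"grip": 150},{"rot": [0,0,0],"xyz": [0.001,-0.0015,0.001],"grip": 165},{"rot": [0,0,0],"xyz": [0.001,-0.0015,0.001],"grip": 180},{"rot": [0,0,0],"xyz": [0.001,-0.0015,0.001],"grip": 190},{"rot": [0,0,0],"xyz": [0.001,-0.0015,0.001],"grip": 200},{"rot": [0,0,0],"xyz": [0.001,-0.0015,0.001],"grip": 255},{"rot": [0,0,0],"xyz": [0.001,-0.0015,0.001],"grip": 255},{"rot": [0,0,0],"xyz": [0.001,-0.0015,0.001],"grip": 255}]' --squeeze 20

```text
clock: 13.97
tool_pos: [0.5052, -0.079, 0.0077]
eef_rot: [-0.0, 1.0, -0.0, 0.0]
contact_force: [-0.3, -0.2, 1.3]
opening: 0.176
finger_force: 20.0
```

Request:
carry_out --plan '[{"rot": [0,0,0],"xyz": [0,0,0],"grip": 255},{"rot": [0,0,0],"xyz": [0,0,0],"grip": 255},{"rot": [0,0,0],"xyz": [0,0,0],"grip": 255}]' --squeeze 25

```text
clock: 14.22
tool_pos: [0.5052, -0.079, 0.0076]
eef_rot: [-0.0, 1.0, -0.0, 0.0]
contact_force: [0.3, -0.6, 1.5]
opening: 0.175
finger_force: 25.0
```

Request:
carry_out --plan '[{"rot": [0,0,0],"xyz": [0,0,-0.01],"grip": 255},{"rot": [0,0,0],"xyz": [0,0,-0.03],"grip": 255},{"rot": [0,0,0],"xyz": [0,0,-0.06],"grip": 255},{"rot": [0,0,0],"xyz": [0,0,-0.09],"grip": 255},{"rot": [0,0,0],"xyz": [0,-0.01,-0.115],"grip": 255},{"rot": [0,0,0],"xyz": [0.003,-0.03,-0.12],"grip": 255},{"rot": [0,0,0],"xyz": [0.006,-0.06,-0.12],"grip": 255},{"rot": [0,0,0],"xyz": [0.01,-0.09,-0.12],"grip": 255}]'

```text
clock: 14.88
tool_pos: [0.4955, -0.1687, 0.129]
eef_rot: [-0.002, 1.0, 0.0, 0.001]
contact_force: [0.2, 0.0, -1.6]
opening: 0.174
finger_force: 25.0
```

```bash
python3 avg.py; python3 - <<'E'
from h import *
print(r.get_state()['opening'],go([.4763,-.2767,.05],180))
E
```

```text
[ 0.4943 -0.1708  0.128 ] [0.00109 0.00387 0.0004 ] [-0.05 -0.45 -2.32]
0.17563448597134032 {'xyz': [0.0194, -0.1096, 0.0776], 'rot': [0.001, 0.0001, 0.0028]}
```

```bash
python3 - <<'E'
from h import *
for i in range(2): s=r.get_state();im=r.snapshot("wrist")[:,:,::-1].copy()
cv2.imwrite('pics/w7.png',im)
p=proj('wrist',[[.4763,-.2767,.021]],s)[0];print(p)
f=im.astype(int);m=((f[...,0]-f[...,2])>25).astype(np.uint8)
n,l,st,ce=cv2.connectedComponentsWithStats(m);print([(st[i].tolist(),ce[i].round(1),at('wrist',st[i][:2]+(st[i][2:4]-1)/2,.021,s).round(4)) for i in range(1,n) if st[i][4]>5 and st[i][1]<260])
E
```

```text
[189.33608428 169.80719168]
[([165, 144, 50, 50, 261], array([190.5, 167.2]), array([ 0.4752, -0.2764,  0.021 ])), ([186, 165, 8, 8, 43], array([189.8, 168.6]), array([ 0.4752, -0.2764,  0.021 ])), ([68, 166, 35, 12, 56], array([ 82.9, 169.4]), array([ 0.4778, -0.3657,  0.021 ])), ([95, 176, 21, 38, 101], array([109. , 197.6]), array([ 0.4979, -0.352 ,  0.021 ]))]
```

Request:
carry_out --plan '[{"rot": [0,0,0],"xyz": [0.004,-0.02,0],"grip": 255},{"rot": [0,0,0],"xyz": [0.008,-0.045,0],"grip": 255},{"rot": [0,0,0],"xyz": [0.012,-0.07,0],"grip": 255},{"rot": [0,0,0],"xyz": [0.016,-0.09,0],"grip": 255},{"rot": [0,0,0],"xyz": [0.019,-0.104,0],"grip": 255},{"rot": [0,0,0],"xyz": [0.019,-0.106,0],"grip": 255},{"rot": [0,0,0],"xyz": [0.019,-0.106,0],"grip": 255},{"rot": [0,0,0],"xyz": [0.019,-0.106,0],"grip": 255}]'

```text
clock: 16.05
tool_pos: [0.4768, -0.273, 0.1276]
eef_rot: [-0.001, 1.0, 0.001, 0.0]
contact_force: [0.6, -0.3, -2.2]
opening: 0.175
finger_force: 25.0
```

```bash
python3 avg.py
```

```text
[ 0.4767 -0.2733  0.1277] [1.8e-04 5.1e-04 4.0e-05] [ 0.11 -0.04 -1.77]
```

Need y −0.003 more; descend to about z 0.033.

Request:
carry_out --plan '[{"rot": [0,0,0],"xyz": [0,-0.003,0.015],"grip": 255},{"rot": [0,0,0],"xyz": [0,-0.003,0.035],"grip": 255},{"rot": [0,0,0],"xyz": [0,-0.003,0.055],"grip": 255},{"rot": [0,0,0],"xyz": [0,-0.003,0.07],"grip": 255},{"rot": [0,0,0],"xyz": [0,-0.003,0.08],"grip": 255},{"rot": [0,0,0],"xyz": [0,-0.003,0.088],"grip": 255},{"rot": [0,0,0],"xyz": [0,-0.003,0.09],"grip": 255},{"rot": [0,0,0],"xyz": [0,-0.003,0.09],"grip": 255}]'

```text
clock: 17.12
tool_pos: [0.4763, -0.2777, 0.0374]
eef_rot: [-0.0, 1.0, 0.0, -0.0]
contact_force: [0.8, 0.9, -1.4]
opening: 0.174
finger_force: 25.0
```

```bash
python3 avg.py
```

```text
[ 0.4766 -0.2779  0.0381] [0.00018 0.00012 0.00029] [ 0.43  0.01 -2.08]
```

Request:
carry_out --plan '[{"rot": [0,0,0],"xyz": [0.0005,0.001,0.002],"grip": 255},{"rot": [0,0,0],"xyz": [0.0005,0.001,0.005],"grip": 255},{"rot": [0,0,0],"xyz": [0.0005,0.001,0.007],"grip": 255},{"rot": [0,0,0],"xyz": [0.0005,0.001,0.008],"grip": 255},{"rot": [0,0,0],"xyz": [0.0005,0.001,0.008],"grip": 255},{"rot": [0,0,0],"xyz": [0.0005,0.001,0.008],"grip": 255}]'

```text
clock: 18.02
tool_pos: [0.4756, -0.2767, 0.0294]
eef_rot: [-0.0, 1.0, 0.0, -0.0]
contact_force: [0.6, -0.5, -1.9]
opening: 0.173
finger_force: 25.0
```

```bash
python3 avg.py
```

```text
[ 0.4757 -0.2768  0.0296] [5.e-05 3.e-05 8.e-05] [ 0.31 -0.11 -2.36]
```

Request:
carry_out --plan '[{"rot": [0,0,0],"xyz": [0,0,0.0004],"grip": 255},{"rot": [0,0,0],"xyz": [0,0,0.0008],"grip": 255},{"rot": [0,0,0],"xyz": [0,0,0.001],"grip": 255},{"rot": [0,0,0],"xyz": [0,0,0.001],"grip": 255},{"rot": [0,0,0],"xyz": [0,0,0.001],"grip": 255}]'

```text
clock: 18.83
tool_pos: [0.4758, -0.2769, 0.0287]
eef_rot: [-0.0, 1.0, -0.0, 0.0]
contact_force: [-0.6, -0.6, -1.8]
opening: 0.172
finger_force: 25.0
```

```bash
python3 avg.py
```

```text
[ 0.4758 -0.2768  0.0287] [3.e-05 1.e-05 2.e-05] [-0.   -0.15 -0.42]
```

Contact is felt, so I'll release, rise and back off.

Request:
carry_out --plan '[{"rot": [0,0,0],"xyz": [0,0,0],"grip": 208},{"rot": [0,0,0],"xyz": [0,0,0],"grip": 202},{"rot": [0,0,0],"xyz": [0,0,0],"grip": 195},{"rot": [0,0,0],"xyz": [0,0,0],"grip": 185},{"rot": [0,0,0],"xyz": [0,0,0],"grip": 170},{"rot": [0,0,0],"xyz": [0,0,0],"grip": 155},{"rot": [0,0,0],"xyz": [0,0,0],"grip": 150},{"rot": [0,0,0],"xyz": [0,0,0],"grip": 150}]' --squeeze 5

```text
clock: 19.9
tool_pos: [0.4757, -0.2767, 0.0286]
eef_rot: [-0.0, 1.0, 0.0, -0.0]
contact_force: [-1.4, 1.0, 0.1]
opening: 0.412
finger_force: 0.0
```

Request:
carry_out --plan '[{"rot": [0,0,0],"xyz": [0,0,0],"grip": 150},{"rot": [0,0,0],"xyz": [0,0,-0.005],"grip": 150},{"rot": [0,0,0],"xyz": [0,0,-0.015],"grip": 150},{"rot": [0,0,0],"xyz": [0,0,-0.03],"grip": 150},{"rot": [0,0,0],"xyz": [0,0,-0.055],"grip": 150},{"rot": [0,0,0],"xyz": [0,0,-0.085],"grip": 150},{"rot": [0,0,0],"xyz": [0,0,-0.115],"grip": 150},{"rot": [0,0,0],"xyz": [0,0,-0.145],"grip": 150}]'

```text
clock: 20.57
tool_pos: [0.4754, -0.2766, 0.1759]
eef_rot: [-0.0, 1.0, 0.0, 0.0]
contact_force: [0.7, -1.3, 0.4]
opening: 0.409
finger_force: 0.0
```

Request:
carry_out --plan '[{"rot": [0,0,0],"xyz": [0,0.03,0],"grip": 150},{"rot": [0,0,0],"xyz": [0,0.065,0],"grip": 150},{"rot": [0,0,0],"xyz": [0,0.1,0],"grip": 150},{"rot": [0,0,0],"xyz": [0,0.135,0],"grip": 150},{"rot": [0,0,0],"xyz": [0,0.17,0],"grip": 150},{"rot": [0,0,0],"xyz": [0,0.205,0],"grip": 150},{"rot": [0,0,0],"xyz": [0,0.24,0],"grip": 150},{"rot": [0,0,0],"xyz": [0,0.265,0],"grip": 150}]'

```text
clock: 21.23
tool_pos: [0.4756, -0.0081, 0.1748]
eef_rot: [-0.002, 1.0, 0.001, 0.001]
contact_force: [1.3, -0.1, -0.0]
opening: 0.413
finger_force: 0.0
```

```bash
python3 - <<'E'
from h import *
for i in range(3): t=r.snapshot("top")[:,:,::-1].copy()
o=cv2.imread('pics/top0.png')
k=lambda im:cv2.resize(im[180:265,390:512],None,fx=4.5,fy=3.5*4.5/3.5,interpolation=cv2.INTER_CUBIC)
z=r.snapshot("scene")[130:215,260:382,::-1]
cv2.imwrite('pics/fin.png',np.vstack([k(t)[:300],cv2.resize(z,(549,290),interpolation=cv2.INTER_CUBIC)]))
p=proj('top',[[.4953,-.3643,.071],[.4757,-.2768,.071]]);print(((p-[390,180])*4.5).round())
E
```

```text
[[378. 162.]
 [207. 200.]]
```

View pics/fin.png

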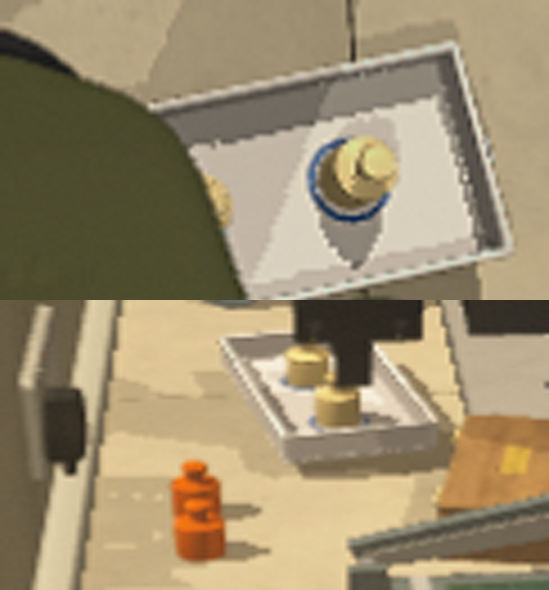

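The carrier's corners are where they were. Weight A stands in its ring (knob at (376,160), predicted (378,162)), and B stands upright in its ring in the scene view at (337,405). I'm handing it in.

```bash
python3 -c "
from plant import r
print(r.finish_job())"
```

```text
the job is handed in; nothing more can be done
None
```

Both 200 g brass weights stand upright on the carrier's two ringed marks, the carrier is still in place, and the job is handed in at about 21 s; the near weight was confirmed only from the side camera, as the arm hid it from above.

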